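Dial the preset code on a two-wheel thumbwheel switch

TASK

Dial code 4-2 on the dark grey preset box: turn the red thumbwheel until its tab points at the row of four dots, and the blue thumbwheel until its tab points at the row of two dots. Let go of both wheels, and leave the gouge, the eraser and the dark wood blank where they lie.

Things in the scene. Friction and masses are not known exactly. Their poses are not given: they have to be found in the camera images.
- preset_box: Fixed dark grey box: base 124 x 192 x 40 mm, on it a half-round hump, radius 46 mm, about an axle 50 mm above the worktop along the box's y. Origin: centre of the underside; z up, x away from the robot (yaw within 0.3 rad). Wheels at y = +40 (red) and -40 mm (blue). At each wheel's -y side: rows of white dots 22 degrees apart, one dot nearest the robot to five farthest, three on top.
- red_wheel (a joint): Turn of the red thumbwheel, rad: 0 = tab upright at three dots, growing as the tab tips to the box's +x, away from the robot. Rows: one dot -0.768, two -0.384, three 0, four +0.384, five +0.768; stops at -0.87 and +0.87. No clicks: it turns against light friction (0.08 N m, about 1 N at the tab) and stays where it is left.
- blue_wheel (a joint): Turn of the blue thumbwheel in rad, same meaning, rows, stops and friction as the red one.
- red_tab (a point): Grip point of the red wheel's tab, 76 mm from the axle. The tab, a straight paddle 14 mm thick along the axle and 14 mm along the turn, stands out from the rim (radius 49 mm) to 88 mm from the axle; white line on it. Pinch it from above across its flat sides (fingers closing along the axle) and lead it along the arc, or push it. Axes: z from axle to tip, y along the axle.
- blue_tab (a point): The same point of the blue wheel's tab, same sizes and axes; 80 mm from the red wheel along the axle.
- gouge: Bystander: gouge with brown wooden handle, 26 x 210 x 22 mm, lying behind the box; origin at the centre of its underside.
- eraser: Bystander: blue and white eraser, 23 x 50 x 13 mm, left of the box; origin at the centre of its underside.
- blank: Bystander: dark brown wood block, 50 x 75 x 28 mm, behind the box to the left; origin at the centre of its underside.
There are look-alikes about, which are no part of the job. Of the things that look like the preset_box, the larger one is meant.

How it is judged:
By the outcome, as a careful person would: the job done as asked, in the order asked, and still so for the second after the job is handed in, with the robot touching nothing.
It also fails if it takes over 45 s, if anything falls off the work surface, if the arm or the gripper's body presses on something with over 40 N, if the wrist force passes 120 N, or if a joint passes its speed limit or range.

ROBOT

A 6-joint arm with a two-finger parallel gripper is mounted at the origin on a cart in front of the work surface, level with it; the furniture and walls round the work are solid. World frame = base frame: x ahead of the robot, y to its left, z up, the work surface at z = 0. Lengths are in m, angles in degrees, forces in N, time in s.
With the tool pointing down it reaches from about 0.35 to 1 m from the base axis. Payload 7.1 kg.
Tool frame: the origin (TCP) lies midway between the tips of the shut fingers; the grasp point (between the pads) lies 19 mm behind it; z points along the fingers, y is the line along which they close (so a half turn about z gives the same grasp; the last joint's range is limited). The gripper opens to 85 mm and grips with 20 to 120 N. Pads are 22 mm wide; open, the fingers measure 114 mm over their backs; the gripper's body (76 mm by 85 mm) begins 54 mm behind the grasp point. The pads swing forward as they close: fully open they stand 13 mm farther back than shut.
Start: joints at [-64.63, 24.242, 93.386, -0, 62.372, -1.089], TCP at [0.278, -0.56, 0.231] pointing down, gripper open.
Joint ranges: [-172.04, 172.04], [-51.8, 120.97], [4.93, 147.93], [-75.15, 255.16], [6.16, 154.13], [-145.62, 145.62]. Speed limits (degrees/s): [136.94, 136.94, 172.46, 180, 180, 180].

INTERFACE

Orientations are given as a 3x3 rotation matrix whose columns are the frame's x, y, z axes.
In Python, from plant import readout, read_camera, camera_params, job, spotter gives the robot as it stands. The module is installed in compiled form; this text tells all that it offers.
- The arm moves only by the tool servo_tool, never from a script. Its argument "moves" is a list of rows, each a list of 5 numbers: the shift along the tool's x, y, z in m, then the turn about the tool's z in degrees, then the finger opening in m, from 0 to 0.0854. In form: [[tx, ty, tz, turn, claw], ...]. A call has 1 to 12 rows; each row shifts and turns the commanded pose from where the row before left it, along the tool's axes as they then stand; what a row does not reach is not made up. A row lasts 1/12 s, in which the tool goes at most 41.7 mm and 7.16 degrees, less where a joint would pass 70% of its speed; a pose out of reach is approached as far as the arm can. A call with a gripper value outside its range is refused whole. The fingers move at their own pace and stop on an object; the grip force is fixed at half the most. Time passes only in rows, so rows that do not move let the fingers close. It gives the time, the measured TCP pose, the force, the opening and the grip force at its end, in the units of the state.
- readout.get_state(): the state, without advancing time (a new reading comes with each control period).
- read_camera(name): name is "scene" or "top" or "wrist"; returns (picture, depth): 400x640x3 uint8, red, green, blue; 400x640 float32, m along the optical axis (not along the pixel's ray), 0 where there is no reading.
- camera_params(name): a dict with "fx", "fy", "cx", "cy" (pixels), "R" (3x3) and "t" (3): a world point X has camera coordinates R X + t. Camera axes: x right, y down, z forward; pixel columns grow to the right and rows downward; lengths in m; the calibration is good to about 2 mm. The wrist camera is an equidistant fisheye: a pixel r from the principal point sees the ray r / f radians off the axis. A picture is of the moment at which its call begins: read the wrist's pose just before it. camera_params takes no time and is no camera call; for the wrist camera it gives the pose at the moment of the call.
- job.finish_job(): hands the job in; it is judged then, once.
Trained networks look in the newest picture that a camera, given by its name, has taken for a name from the list of things; names that differ only in an ending like _2 or _b are one class to them, and where a whole thing is asked for, a point or a joint stands for the part that bears it (a point fixed in the world has none). Each returns a list of dicts, best first, with "score" (0 to 1); they miss things now and then, are a little off and sometimes report something else, mostly with a low value. They report only what shows in the picture. A call takes as long as a camera call. They do not tell look-alikes from the thing itself.
- spotter.spot_in(query, camera): "point" ([column, row] as shares, 0 to 1, of the picture: columns of its width, rows of its height, amid what is visible of it).
- spotter.outline_of(query, camera): "mask" (400x640 bool, what is visible of it) and "point" ([column, row] as shares, 0 to 1, of the picture: columns of its width, rows of its height, amid what is visible of it).
The state is a dict: "time": time; "joints": joint angles; "joint_vel": joint speeds; "tau": joint torques, N m; "ee_pos": TCP position; "tool_rot": TCP orientation; "contact_force": force on the tool from outside, world axes, zero at the start; "ft_torque": the same for the moment, N m; "grip_width": opening from 0.0 (shut) to 1.0 (fully open); "grip_force": force on a finger pad.
Only numpy, scipy, OpenCV 4.12 (cv2) and the standard library are available. Lean on these libraries where they do the work, as an engineer would, in place of code of your own. Each camera call takes 0.05 s, during which the arm holds its last target. There are 200 camera calls.

## Working session

There is one attempt and no reset: what is moved stays moved. The work goes in short steps, Python scripts to look and compute and a tool call to move; the robot and the scene stay as the last step left them, time stands still between calls to the robot, and variables do not carry over. Pictures are saved under pics/ and viewed, at most 10 in all, crops included, and the job is handed in when it is done.

Besides the shell and the picture viewer there is one more tool, called after ">>>" as name(argument=value, ...) on one line, values as JSON. servo_tool: Moves the arm, as the interface text tells. Its arguments: {"type":"object","properties":{"moves":{"type":"array"}},"required":["moves"]}

```bash
mkdir -p pics; cat > h.py <<'E'
import numpy as np, cv2
from plant import readout, read_camera, camera_params, job, spotter
def cloud(name, d):
    c=camera_params(name); v,u=np.mgrid[0:400,0:640]
    P=np.stack([(u-c['cx'])/c['fx']*d,(v-c['cy'])/c['fy']*d,d],-1)
    return (P-np.array(c['t']))@np.array(c['R'])
E
python3 - <<'E'
from h import *
s=readout.get_state(); print(s['ee_pos'],s['tool_rot'],s['time'])
ims=[]
for n in('scene','top'):
    im,d=read_camera(n); ims.append(im); W=cloud(n,d); np.savez(n+'.npz',im=im,d=d,W=W)
    for q in('preset_box','red_tab','blue_tab','red_wheel','gouge','eraser','blank'):
        for r in spotter.outline_of(q,n)[:3]:
            m=r['mask']&(d>0); print(n,q,round(r['score'],2),np.round(np.array(r['point'])*[640,400]),m.sum(),np.round(np.median(W[m],0),3) if m.any() else '', np.round(W[m].max(0),3) if m.any() else '')
cv2.imwrite('pics/a.png',np.vstack(ims)[:,:,::-1][:, :]) 
cv2.imwrite('pics/a.png',cv2.resize(np.vstack(ims)[:,:,::-1],(480,600)))
cv2.imwrite('pics/b.png',ims[1][:,:,::-1])
cv2.imwrite('pics/c.png',ims[0][:,:,::-1])
E
```

```text
[ 0.27828571 -0.55901541  0.23052583] [[ 8.95233332e-01  4.45597146e-01 -6.81439027e-04]
 [ 4.45597667e-01 -8.95232223e-01  1.40912765e-03]
 [ 1.78570856e-05 -1.56514569e-03 -9.99998775e-01]] 0.0
scene preset_box 0.8 [341. 239.] 4189 [0.475 0.21  0.06 ] [0.68  0.286 0.141]
scene preset_box 0.6 [348. 198.] 1220 [0.681 0.041 0.047] [0.842 0.149 0.139]
scene red_tab 0.63 [334. 231.] 255 [0.477 0.23  0.094] [0.542 0.236 0.123]
scene red_tab 0.63 [342. 243.] 4259 [0.476 0.21  0.059] [0.68  0.286 0.141]
scene blue_tab 0.69 [358. 218.] 305 [0.489 0.149 0.095] [0.529 0.156 0.141]
scene red_wheel 0.56 [333. 238.] 348 [0.477 0.23  0.09 ] [0.536 0.24  0.126]
scene red_wheel 0.41 [344. 188.] 100 [0.688 0.042 0.067] [0.709 0.051 0.101]
scene red_wheel 0.38 [342. 240.] 4191 [0.475 0.209 0.06 ] [0.68  0.286 0.141]
scene gouge 0.89 [293. 217.] 290 [0.715 0.189 0.017] [0.741 0.242 0.026]
scene gouge 0.25 [343. 242.] 4157 [0.475 0.211 0.06 ] [0.662 0.286 0.141]
scene eraser 0.69 [290. 296.] 242 [0.438 0.381 0.012] [0.47  0.406 0.016]
scene blank 0.57 [242. 231.] 568 [0.705 0.354 0.027] [0.795 0.389 0.
[... 267 characters left out ...]
 [0.509 0.226 0.097] [0.565 0.239 0.125]
top red_tab 0.48 [387. 132.] 169 [0.697 0.047 0.065] [0.737 0.057 0.098]
top blue_tab 0.84 [342. 215.] 311 [0.509 0.149 0.092] [0.556 0.158 0.14 ]
top blue_tab 0.5 [413. 132.] 205 [ 0.702 -0.01   0.065] [ 0.74  -0.001  0.1  ]
top red_wheel 0.57 [301. 217.] 331 [0.506 0.226 0.097] [0.562 0.238 0.125]
top red_wheel 0.49 [386. 135.] 161 [0.694 0.046 0.065] [0.728 0.054 0.098]
top gouge 0.6 [327. 130.] 603 [0.723 0.178 0.018] [0.741 0.242 0.025]
top gouge 0.48 [253. 129.] 728 [0.72  0.352 0.027] [0.749 0.395 0.033]
top eraser 0.53 [240. 246.] 206 [0.442 0.378 0.012] [0.453 0.403 0.016]
top blank 0.63 [252. 127.] 754 [0.72  0.351 0.027] [0.749 0.395 0.033]
```

View pics/b.png

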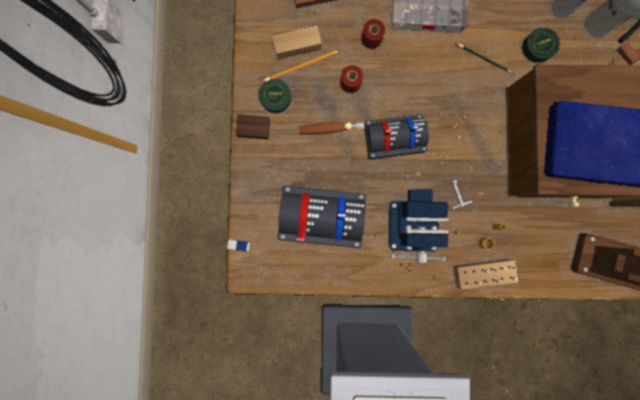

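View pics/c.png

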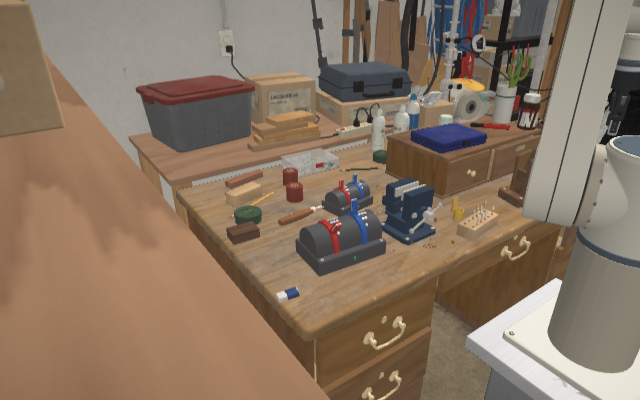

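```bash
cat > fit.py <<'E'
from h import *
def tabs(W,c,yaw):
    R=np.array([[np.cos(yaw),-np.sin(yaw)],[np.sin(yaw),np.cos(yaw)]])
    L=W.reshape(-1,3).copy(); L[:,:2]=(L[:,:2]-c)@R
    r=np.hypot(L[:,0],L[:,2]-.05); a=np.arctan2(L[:,0],L[:,2]-.05); out={}
    for n,y in(('red',.04),('blue',-.04)):
        m=(abs(L[:,1]-y)<.011)&(r>.058)&(r<.093)&(L[:,2]>.06)
        if m.sum()<3: print(n,'none');continue
        print(n,m.sum(),'ang med',np.round(np.median(a[m]),3),'pct',np.round(np.percentile(a[m],[5,25,75,95]),2),'y',np.round(np.percentile(L[m,1],[5,95]),4),'rmax',r[m].max().round(3))
E
python3 - <<'E'
from fit import *
z=np.load('top.npz');W=z['W']
m=(abs(W[...,2]-.04)<.006)&(abs(W[...,0]-.51)<.1)&(abs(W[...,1]-.19)<.125)
P=W[m][:,:2].astype(np.float32)
n,lab,st,_=cv2.connectedComponentsWithStats((cv2.dilate(m.astype(np.uint8),np.ones((5,5)))))
print(m.sum(),st[:,4])
(c,sz,ang)=cv2.minAreaRect(P);print(c,sz,ang)
b=cv2.boxPoints((c,sz,ang));print(b)
yaw=np.deg2rad(ang); yaw=(yaw+np.pi/4)%(np.pi/2)-np.pi/4
print('yaw',yaw)
for n in('top','scene'): print(n);tabs(np.load(n+'.npz')['W'],np.array(c),yaw)
im=z['im'][170:260,260:390,::-1];cv2.imwrite('pics/d.png',cv2.resize(im,None,fx=6,fy=6,interpolation=2))
E
```

```text
1090 [253787   1049     25     25     25     30   1059]
(0.5125024318695068, 0.18682821094989777) (0.19169844686985016, 0.12395039200782776) 84.98698425292969
[[0.4423888  0.09676114]
 [0.56586504 0.08593011]
 [0.5826161  0.27689528]
 [0.45913982 0.2877263 ]]
yaw -0.0874936302406999
top
red 94 ang med -0.557 pct [-0.68 -0.6  -0.54 -0.51] y [0.0333 0.046 ] rmax 0.09
blue 56 ang med 0.053 pct [-0.02  0.02  0.1   0.14] y [-0.0458 -0.0333] rmax 0.09
scene
red 80 ang med -0.635 pct [-0.71 -0.68 -0.59 -0.54] y [0.032  0.0448] rmax 0.091
blue 91 ang med 0.012 pct [-0.03 -0.01  0.05  0.11] y [-0.0485 -0.0352] rmax 0.091
```

View pics/d.png

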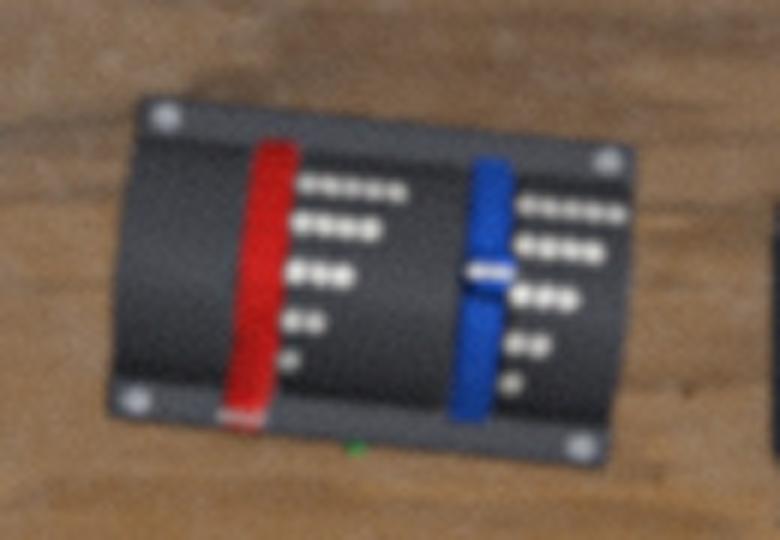

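The main box is at (322,215) in the top view, with the small look-alike at (396,137). Red is at about -0.62 rad, between the one-dot and two-dot rows but nearer to one dot. Blue is about upright.

>>> servo_tool(moves=[[0, 0, 0, 6.3, 0.0854], [0, 0, 0, 6.3, 0.0854], [0, 0, 0, 6.3, 0.0854], [0, 0, 0, 6.3, 0.0854], [0, 0, 0, 6.3, 0.0854], [0.0056, -0.0365, 0, 0, 0.0854], [0.0056, -0.0365, 0, 0, 0.0854], [0.0056, -0.0365, 0, 0, 0.0854], [0.0056, -0.0365, 0, 0, 0.0854], [0.0056, -0.0365, 0, 0, 0.0854], [0.0056, -0.0365, 0, 0, 0.0854], [0.0056, -0.0365, 0, 0, 0.0854]])

```text
time: 1.8
ee_pos: [0.3401, -0.3068, 0.2315]
tool_rot: [[0.996, -0.088, 0.0], [-0.088, -0.996, -0.0], [0.0, 0.0, -1.0]]
contact_force: [0.7, 0.3, -0.3]
grip_width: 0.997
grip_force: 0.0
```

>>> servo_tool(moves=[[0.0056, -0.0365, 0, 0, 0.0854], [0.0056, -0.0365, 0, 0, 0.0854], [0.0056, -0.0365, 0, 0, 0.0854], [0.0056, -0.0365, 0, 0, 0.0854], [0.0056, -0.0365, 0, 0, 0.0854], [0.0056, -0.0365, 0, 0, 0.0854], [0.0056, -0.0365, 0, 0, 0.0854], [0.0056, -0.0365, 0, 0, 0.0854], [0.0056, -0.0365, 0, 0, 0.0854], [0.0056, -0.0365, 0, 0, 0.0854], [0.0056, -0.0365, 0, 0, 0.0854], [0.0056, -0.0365, 0, 0, 0.0854]])

```text
time: 2.8
ee_pos: [0.4456, 0.124, 0.2316]
tool_rot: [[0.996, -0.088, 0.001], [-0.088, -0.996, 0.0], [0.001, -0.0, -1.0]]
contact_force: [0.8, -1.9, -0.1]
grip_width: 0.998
grip_force: 0.0
```

```bash
cat >> fit.py <<'E'
C=np.array([.5125,.1868]);YAW=-.0875
def wcloud():
    c=camera_params('wrist'); im,d=read_camera('wrist'); v,u=np.mgrid[0:400,0:640]
    x=(u-c['cx'])/c['fx'];y=(v-c['cy'])/c['fy'];th=np.hypot(x,y)+1e-9;k=np.tan(np.minimum(th,1.4))/th
    P=np.stack([x*k*d,y*k*d,d],-1); W=(P-np.array(c['t']))@np.array(c['R']); W[(d<=0)|(th>1.3)]=9
    return im,W
def delta(y,a,r=.076,up=0.):
    """tool-axis shift that puts the grasp point on the tab of the wheel at y, turned a"""
    R=np.array([[np.cos(YAW),-np.sin(YAW)],[np.sin(YAW),np.cos(YAW)]])
    p=np.r_[C+R@[r*np.sin(a),y],.05+r*np.cos(a)-.019+up]
    s=readout.get_state(); print('delta',np.round(np.array(s['tool_rot']).T@(p-s['ee_pos']),4),'t',s['time'])
E
python3 - <<'E'
from fit import *
im,W=wcloud(); tabs(W,C,YAW); delta(.04,-.62)
cv2.imwrite('pics/e.png',im[:,:,::-1])
E
```

```text
red 543 ang med -0.535 pct [-0.65 -0.59 -0.51 -0.49] y [0.0313 0.0438] rmax 0.088
blue 377 ang med 0.087 pct [0.01 0.05 0.13 0.17] y [-0.0483 -0.0356] rmax 0.09
delta [ 0.0149 -0.1028  0.1397] t 2.85
```

View pics/e.png

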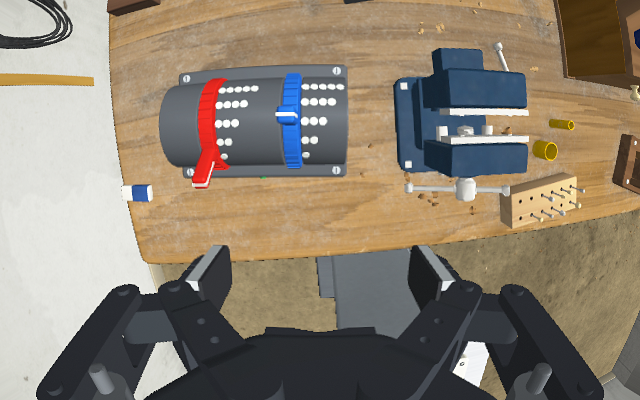

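```bash
cat >> fit.py <<'E'
from scipy.optimize import least_squares
def angles(W):
    """refit the hump (x,z offset) in this cloud, then the tab rectangles"""
    R=np.array([[np.cos(YAW),-np.sin(YAW)],[np.sin(YAW),np.cos(YAW)]])
    L=W.reshape(-1,3).copy(); L[:,:2]=(L[:,:2]-C)@R
    x,y,z=L[:,0],L[:,1],L[:,2]-.05; r=np.hypot(x,z)
    m=(abs(r-.046)<.006)&(z>.005)&((abs(y)<.025)|((abs(y)>.06)&(abs(y)<.085)))
    f=least_squares(lambda p:np.hypot(x[m]-p[0],z[m]-p[1])-.046,[0,0],loss='soft_l1',f_scale=.001)
    x0,z0=f.x; x=x-x0;z=z-z0;r=np.hypot(x,z);out={}
    for n,yc in(('red',.04),('blue',-.04)):
        k=(abs(y-yc)<.011)&(r>.06)&(r<.095)&(z>.01)
        if k.sum()<10: continue
        def g(p):
            s=x[k]*np.sin(p)+z[k]*np.cos(p);t=x[k]*np.cos(p)-z[k]*np.sin(p)
            return np.maximum(s-.088,abs(t)-.007)
        a=np.linspace(-1,1,401);b=a[np.argmin([np.abs(np.clip(g(q),-.004,.004)).sum() for q in a])]
        out[n]=round(float(b),3);print(n,k.sum(),'angle',out[n],'rms',round(float(np.sqrt((g(b)**2).mean())),4))
    print('hump off mm',np.round(f.x*1000,1),m.sum()); return out
E
python3 - <<'E'
from fit import *
for n in('top','scene'): print(n);angles(np.load(n+'.npz')['W'])
im,W=wcloud(); a=angles(W); delta(.04,a['red'])
E
```

```text
top
red 89 angle -0.64 rms 0.0012
blue 56 angle 0.07 rms 0.0015
hump off mm [ 0.1 -0.5] 1883
scene
red 76 angle -0.635 rms 0.0027
blue 87 angle 0.07 rms 0.0026
hump off mm [1.9 1.2] 1012
red 533 angle -0.64 rms 0.0021
blue 362 angle 0.065 rms 0.0015
hump off mm [ 2.7 -0.4] 8614
delta [ 0.0148 -0.1058  0.1401] t 2.9
```

>>> servo_tool(moves=[[0.005, -0.035, 0, 0, 0.0854], [0.005, -0.035, 0, 0, 0.0854], [0.005, -0.0355, 0, 0, 0.0854], [0, 0, 0.025, 0, 0.0854], [0, 0, 0.025, 0, 0.0854], [0, 0, 0.025, 0, 0.0854], [0, 0, 0.025, 0, 0.0854], [0, 0, 0.025, 0, 0.0854], [0, 0, 0.012, 0, 0.0854], [0, 0, 0, 0, 0.0854], [0, 0, 0, 0, 0.0854]])

```text
time: 3.82
ee_pos: [0.4694, 0.2252, 0.094]
tool_rot: [[0.996, -0.088, -0.001], [-0.088, -0.996, -0.001], [-0.001, 0.001, -1.0]]
contact_force: [-0.1, 0.8, 0.2]
grip_width: 1.0
grip_force: 0.0
```

```bash
python3 - <<'E'
from fit import *
delta(.04,-.64)
im,W=wcloud(); a=angles(W)
cv2.imwrite('pics/f.png',im[:,:,::-1])
E
```

```text
delta [ 0.0009 -0.0055  0.0021] t 3.8167
red 2110 angle -0.64 rms 0.001
blue 1994 angle 0.05 rms 0.0029
hump off mm [ 2.7 -0.4] 25536
```

View pics/f.png

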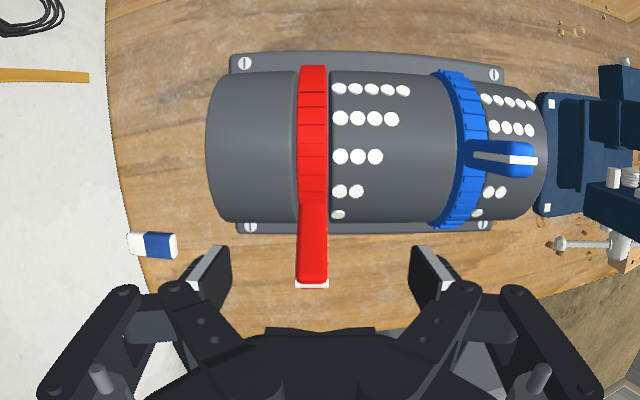

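The red tab stands between the open fingers at (312,240), about 5 mm left of their middle. I'll shift over, then close.

>>> servo_tool(moves=[[0.001, -0.005, 0.002, 0, 0.0854], [0, 0, 0, 0, 0.0854], [0, 0, 0, 0, 0.014], [0, 0, 0, 0, 0.01], [0, 0, 0, 0, 0.008], [0, 0, 0, 0, 0.008], [0, 0, 0, 0, 0.008], [0, 0, 0, 0, 0.008]])

```text
time: 4.53
ee_pos: [0.4704, 0.2297, 0.0923]
tool_rot: [[0.996, -0.087, -0.002], [-0.087, -0.996, -0.002], [-0.002, 0.002, -1.0]]
contact_force: [-6.1, -19.5, 10.3]
grip_width: 0.153
grip_force: 61.5
```

```bash
python3 - <<'E'
from fit import *
delta(.04,-.64)
im,W=wcloud(); a=angles(W); s=readout.get_state(); print(s['grip_width'],s['grip_force'],s['contact_force'])
p=lambda a:np.array([.076*np.sin(a),.076*np.cos(a)])
A=np.linspace(-.64,.384,13); print(np.round(np.diff([p(q) for q in A],axis=0),4).tolist())
E
```

```text
delta [ 0.0003 -0.0009  0.0003] t 4.5333
red 3255 angle -0.645 rms 0.0046
blue 2029 angle 0.05 rms 0.0029
hump off mm [ 2.7 -0.4] 25416
0.1532919081858787 59.5539915561676 [-2.03725855 -6.6390449   8.02547563]
[[0.0054, 0.0036], [0.0057, 0.0032], [0.0059, 0.0027], [0.0061, 0.0022], [0.0063, 0.0016], [0.0064, 0.0011], [0.0065, 0.0006], [0.0065, 0.0], [0.0065, -0.0006], [0.0064, -0.0011], [0.0063, -0.0016], [0.0061, -0.0022]]
```

>>> servo_tool(moves=[[0.0054, 0, -0.0036, 0, 0.008], [0.0057, 0, -0.0032, 0, 0.008], [0.0059, 0, -0.0027, 0, 0.008], [0.0061, 0, -0.0022, 0, 0.008], [0.0063, 0, -0.0016, 0, 0.008], [0.0064, 0, -0.0011, 0, 0.008]])

```text
time: 5.08
ee_pos: [0.5029, 0.2261, 0.1058]
tool_rot: [[0.996, -0.088, -0.009], [-0.088, -0.996, -0.003], [-0.009, 0.004, -1.0]]
contact_force: [-9.7, -3.0, 5.1]
grip_width: 0.153
grip_force: 60.8
```

>>> servo_tool(moves=[[0.0065, 0, -0.0006, 0, 0.008], [0.0065, 0, 0, 0, 0.008], [0.0065, 0, 0.0006, 0, 0.008], [0.0064, 0, 0.0011, 0, 0.008], [0.0063, 0, 0.0016, 0, 0.008], [0.0061, 0, 0.0022, 0, 0.008], [0, 0, 0, 0, 0.008], [0, 0, 0, 0, 0.008]])

```text
time: 5.75
ee_pos: [0.5437, 0.2227, 0.1015]
tool_rot: [[0.996, -0.088, -0.003], [-0.088, -0.996, -0.002], [-0.003, 0.003, -1.0]]
contact_force: [-2.7, -5.2, 4.1]
grip_width: 0.153
grip_force: 66.4
```

```bash
python3 - <<'E'
from fit import *
delta(.04,.384)
im,W=wcloud(); a=angles(W)
cv2.imwrite('pics/g.png',im[:,:,::-1])
E
```

```text
delta [ 0.0005 -0.0015  0.    ] t 5.75
red 2619 angle 0.245 rms 0.006
blue 834 angle 0.065 rms 0.0013
hump off mm [ 2.4 -0.3] 12962
```

View pics/g.png

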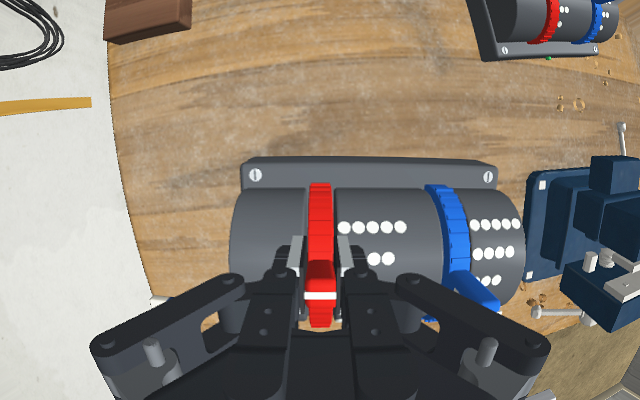

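The pads hide the tab at (320,285). I'll let go, rise, and check while going over to the blue wheel.

>>> servo_tool(moves=[[0, 0, 0, 0, 0.0854], [0, 0, 0, 0, 0.0854], [0, 0, 0, 0, 0.0854], [0, 0, 0, 0, 0.0854], [0, 0, -0.02, 0, 0.0854], [0, 0, -0.035, 0, 0.0854], [0, 0, -0.035, 0, 0.0854], [-0.035, 0.027, 0, 0, 0.0854], [-0.035, 0.027, 0, 0, 0.0854], [-0.02, 0.027, 0, 0, 0.0854], [0, 0, 0, 0, 0.0854], [0, 0, 0, 0, 0.0854]])

```text
time: 6.8
ee_pos: [0.4515, 0.1534, 0.1922]
tool_rot: [[0.996, -0.089, 0.0], [-0.089, -0.996, 0.0], [0.0, -0.0, -1.0]]
contact_force: [0.1, -0.1, -0.1]
grip_width: 0.999
grip_force: 0.0
```

```bash
python3 - <<'E'
from fit import *
im,W=wcloud(); a=angles(W); delta(-.04,a['blue'])
im,d=read_camera('top'); a=angles(cloud('top',d))
E
```

```text
red 697 angle 0.25 rms 0.0023
blue 482 angle 0.07 rms 0.0008
hump off mm [ 2.7 -0.4] 11564
delta [0.0617 0.0023 0.0858] t 6.85
red 69 angle 0.25 rms 0.0016
blue 55 angle 0.07 rms 0.0016
hump off mm [ 0.  -0.6] 1706
```

>>> servo_tool(moves=[[0.031, 0.001, 0, 0, 0.0854], [0.031, 0.001, 0, 0, 0.0854], [0, 0, 0.03, 0, 0.0854], [0, 0, 0.03, 0, 0.0854], [0, 0, 0.0255, 0, 0.0854], [0, 0, 0, 0, 0.0854], [0, 0, 0, 0, 0.014], [0, 0, 0, 0, 0.008], [0, 0, 0, 0, 0.008], [0, 0, 0, 0, 0.008], [0, 0, 0, 0, 0.008], [0, 0, 0, 0, 0.008]])

```text
time: 7.9
ee_pos: [0.5145, 0.1458, 0.1076]
tool_rot: [[0.996, -0.087, 0.002], [-0.087, -0.996, -0.002], [0.002, 0.002, -1.0]]
contact_force: [-0.9, -26.4, 27.1]
grip_width: 0.151
grip_force: 61.7
```

```bash
python3 - <<'E'
from fit import *
s=readout.get_state(); print(s['grip_width'],s['grip_force'],s['contact_force'])
delta(-.04,.07); delta(-.04,-.45)
p=lambda a:np.array([.076*np.sin(a),-.076*np.cos(a)])
A=np.linspace(.07,-.45,9); print(np.round(np.diff([p(q) for q in A],axis=0),4).tolist())
E
```

```text
0.15148851240029443 61.68014109134674 [ -0.85085886 -26.40417111  27.10246151]
delta [-0.0003 -0.0007  0.0008] t 7.9
delta [-0.0387 -0.0007  0.0081] t 7.9
[[-0.0049, -0.0002], [-0.0049, 0.0001], [-0.0049, 0.0005], [-0.0049, 0.0008], [-0.0048, 0.0011], [-0.0047, 0.0014], [-0.0046, 0.0017], [-0.0045, 0.002]]
```

>>> servo_tool(moves=[[-0.0049, -0.001, -0.001, 0, 0.008], [-0.0049, 0, 0.0001, 0, 0.008], [-0.0049, 0, 0.0005, 0, 0.008], [-0.0049, 0, 0.0008, 0, 0.008], [-0.0048, 0, 0.0011, 0, 0.008], [-0.0047, 0, 0.0014, 0, 0.008], [-0.0046, 0, 0.0017, 0, 0.008], [-0.0045, 0, 0.002, 0, 0.008], [0, 0, 0, 0, 0.008], [0, 0, 0, 0, 0.008]])

```text
time: 8.73
ee_pos: [0.4768, 0.1487, 0.1005]
tool_rot: [[0.996, -0.087, 0.002], [-0.087, -0.996, -0.003], [0.002, 0.003, -1.0]]
contact_force: [2.8, -17.0, 3.6]
grip_width: 0.15
grip_force: 61.2
```

>>> servo_tool(moves=[[0, 0, 0, 0, 0.0854], [0, 0, 0, 0, 0.0854], [0, 0, 0, 0, 0.0854], [0, 0, 0, 0, 0.0854], [0, 0, -0.02, 0, 0.0854], [0, 0, -0.03, 0, 0.0854], [0, 0, -0.03, 0, 0.0854], [-0.02, -0.03, 0, 0, 0.0854], [-0.02, -0.03, 0, 0, 0.0854], [0, -0.02, 0, 0, 0.0854], [0, 0, 0, 0, 0.0854], [0, 0, 0, 0, 0.0854]])

```text
time: 9.73
ee_pos: [0.443, 0.2352, 0.1799]
tool_rot: [[0.996, -0.085, 0.0], [-0.085, -0.996, 0.0], [0.0, -0.0, -1.0]]
contact_force: [0.0, 0.5, -0.1]
grip_width: 1.0
grip_force: 0.0
```

```bash
python3 - <<'E'
from fit import *
im,W=wcloud(); a=angles(W); delta(.04,a['red']); delta(-.04,a['blue'])
cv2.imwrite('pics/i.png',im[:,:,::-1])
im,d=read_camera('top'); a=angles(cloud('top',d))
E
```

```text
red 750 angle 0.245 rms 0.0008
blue 820 angle -0.38 rms 0.0023
hump off mm [ 2.7 -0.4] 12458
delta [0.0919 0.0013 0.0749] t 9.7833
delta [0.0452 0.0813 0.0781] t 9.7833
red 67 angle 0.25 rms 0.0013
blue 76 angle -0.38 rms 0.0013
hump off mm [ 0.1 -0.5] 1718
```

View pics/i.png

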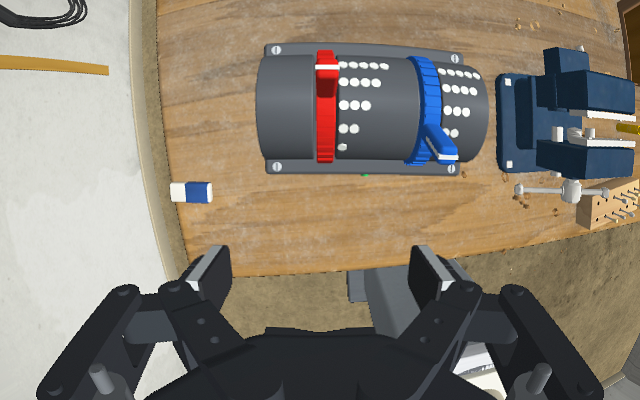

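Blue's tab base lines up with its two-dot row near (430,130) and measures -0.38. Red at (327,70) is short of four dots, at 0.25, so I'll nudge it.

>>> servo_tool(moves=[[0.031, 0.0005, 0, 0, 0.0854], [0.031, 0.0005, 0, 0, 0.0854], [0.03, 0, 0, 0, 0.0854], [0, 0, 0.03, 0, 0.0854], [0, 0, 0.03, 0, 0.0854], [0, 0, 0.014, 0, 0.0854], [0, 0, 0, 0, 0.0854], [0, 0, 0, 0, 0.014], [0, 0, 0, 0, 0.008], [0, 0, 0, 0, 0.008], [0, 0, 0, 0, 0.008], [0, 0, 0, 0, 0.008]])

```text
time: 10.83
ee_pos: [0.5353, 0.2254, 0.1069]
tool_rot: [[0.996, -0.088, 0.002], [-0.088, -0.996, 0.001], [0.002, -0.001, -1.0]]
contact_force: [-0.3, -0.4, 0.3]
grip_width: 0.296
grip_force: 0.0
```

```bash
python3 - <<'E'
from fit import *
s=readout.get_state(); print(s['grip_width'],s['grip_force'],s['contact_force'])
delta(.04,.25); delta(.04,.405)
E
```

```text
0.2955401687892533 0.0 [-0.32710749 -0.44964693  0.30998126]
delta [-0.0006  0.0004  0.0023] t 10.8333
delta [0.0106 0.0004 0.0061] t 10.8333
```

>>> servo_tool(moves=[[0, 0, 0, 0, 0.008], [0, 0, 0, 0, 0.008], [0, 0, 0, 0, 0.008], [0.0037, 0, 0.001, 0, 0.008], [0.0037, 0, 0.0013, 0, 0.008], [0.0037, 0, 0.0015, 0, 0.008], [0, 0, 0, 0, 0.008], [0, 0, 0, 0, 0.008]])

```text
time: 11.5
ee_pos: [0.5458, 0.2226, 0.1031]
tool_rot: [[0.996, -0.087, -0.0], [-0.087, -0.996, -0.002], [-0.0, 0.002, -1.0]]
contact_force: [-1.1, -8.4, 10.2]
grip_width: 0.153
grip_force: 60.3
```

>>> servo_tool(moves=[[0, 0, 0, 0, 0.0854], [0, 0, 0, 0, 0.0854], [0, 0, 0, 0, 0.0854], [0, 0, 0, 0, 0.0854], [0, 0, -0.02, 0, 0.0854], [0, 0, -0.03, 0, 0.0854], [0, 0, -0.03, 0, 0.0854], [-0.03, 0, 0, 0, 0.0854], [-0.03, 0, 0, 0, 0.0854], [-0.03, 0, 0, 0, 0.0854], [0, 0, 0, 0, 0.0854], [0, 0, 0, 0, 0.0854]])

```text
time: 12.5
ee_pos: [0.4551, 0.2323, 0.1821]
tool_rot: [[0.996, -0.086, -0.0], [-0.086, -0.996, 0.0], [-0.0, -0.0, -1.0]]
contact_force: [-0.0, -0.1, 0.1]
grip_width: 0.996
grip_force: 0.0
```

```bash
python3 - <<'E'
from fit import *
im,W=wcloud(); a=angles(W); delta(.04,a['red'])
cv2.imwrite('pics/j.png',im[:,:,::-1])
im,d=read_camera('top'); a=angles(cloud('top',d))
E
```

```text
red 789 angle 0.38 rms 0.0008
blue 811 angle -0.38 rms 0.0022
hump off mm [ 2.7 -0.4] 12248
delta [0.0879 0.0008 0.0808] t 12.55
red 74 angle 0.38 rms 0.0011
blue 74 angle -0.375 rms 0.0012
hump off mm [ 0.1 -0.5] 1391
```

View pics/j.png

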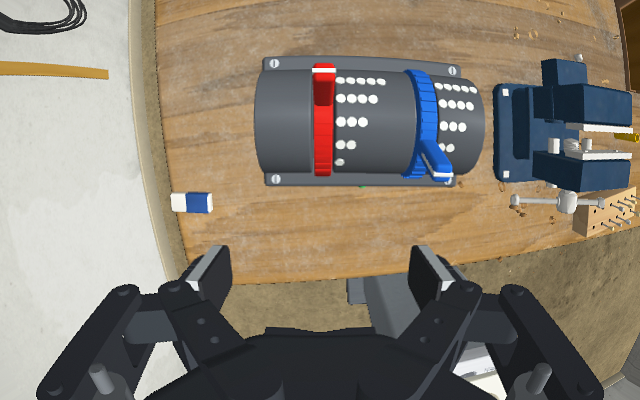

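Red's tab base at (323,100) now lines up with the four-dot row, measuring 0.38. Blue is still on two dots at -0.38, and the gripper is clear of everything.

```bash
python3 -c "
from plant import job; print(job.finish_job())"
```

```text
the job is handed in; nothing more can be done
None
```

I dialled code 4-2 and handed the job in: red reads 0.38 rad (four dots) and blue -0.38 rad (two dots), both wheels are released, and the gouge, eraser and blank were not touched.

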